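Open the cleaner jug with the child-proof cap

ROBOT

A 7-joint arm with a two-finger parallel gripper is mounted at the origin on the work surface. World frame = base frame: x ahead of the robot, y to its left, z up, the work surface at z = 0. Lengths are in m, angles in rad, forces in N, time in s.
With the tool pointing down it reaches from about 0.425 to 0.875 m from the base axis. Payload 8.4 kg.
Tool frame: the origin (TCP) lies on the centre line of the jaws, within the pads' length; the fingertips stand 14 mm ahead of it and the grasp point (between the pads) lies 5 mm behind it; z points along the fingers, y is the line along which they close (so a half turn about z gives the same grasp; the last joint's range is limited). The gripper opens to 85 mm and grips with 20 to 120 N. Pads are 22 mm wide; open, the fingers measure 114 mm over their backs; the gripper's body (76 mm by 85 mm) begins 54 mm behind the grasp point. The pads swing forward as they close: fully open they stand 13 mm farther back than shut.
Start: joints at [-1.318, 0.333, 0.04, 1.465, -0.013, 1.343, -0.059], TCP at [0.224, 0.61, 0.245] pointing down, gripper open.
Joint ranges: [-2.58, 2.58], [-0.38, 2.09], [-1.3, 1.39], [0.25, 2.4], [-1.5, 4.64], [0.08, 2.09], [-2.65, 2.65]. Speed limits (rad/s): [2.22, 2.22, 2.79, 2.79, 3.14, 3.14, 3.14].

INTERFACE

Orientations are given as a unit quaternion [w, x, y, z].
In Python, from cell import manip gives the robot as it stands. Calls block until the motion is done:
- manip.reach(position, orientation): joint-space move of the TCP to a pose.
- manip.move_straight(position, speed=0.15, rot=None): straight line of the TCP; rot=None keeps the orientation; speed is the mean speed in m/s.
- manip.move_j(angles): joint-space move.
- manip.gripper_to(opening, strength=None): finger opening in m; strength is the grip in N (None keeps the last); returns when the fingers have stopped.
- manip.sleep(seconds).
- manip.inverse_kinematics(position, orientation): joint angles nearest the present ones, or None.
- manip.camera(name): name is "scene" or "top" or "wrist"; returns a dict with "img" (420x560x3 uint8, red, green, blue), "camera_matrix" (3x3 intrinsics, pixels), "R" (3x3) and "t" (3): a world point X has camera coordinates R X + t. Camera axes: x right, y down, z forward; pixel columns grow to the right and rows downward; lengths in m; the calibration is good to about 2 mm. A picture is of the moment at which its call begins. There is no depth.
A pose or a line that the arm cannot do raises manip.PlanningError and nothing moves.
- manip.job_done(): hands the job in; it is judged then, once.
Readings, each from a call of its own:
- manip.get_clock(): time.
- manip.get_qpos(): joint angles.
- manip.get_dq(): joint speeds.
- manip.get_tau(): joint torques, N m.
- manip.get_eef_pos(): TCP position.
- manip.get_eef_rot(): TCP orientation.
- manip.get_ft_force(): force on the tool from outside, world axes, zero at the start.
- manip.get_ft_torque(): the same for the moment, N m.
- manip.get_gripper_width(): finger opening in m.
- manip.get_gripper_force(): force on a finger pad.
Only numpy, scipy, OpenCV 4.12 (cv2) and the standard library are available. Lean on these libraries where they do the work, as an engineer would, in place of code of your own. Each camera call takes 0.05 s, during which the arm holds its last target. There are 200 camera calls.

TASK

Take the dosing cup off the top of the cleaner jug and stand it, still mouth down, on the round cork coaster. Then open the jug: press its safety cap down, keep it pressed while twisting it anticlockwise until it is free, lift it straight up and finish while still holding it level about five centimetres above the jug's mouth, without putting it down or letting go. Leave the mug, the soap bottle and the bowl alone.

Things in the scene. Friction and masses are not known exactly. Their poses are not given: they have to be found in the camera images.
- jug: White plastic cleaner jug in a low wooden caddy (100 x 136 x 60 mm), one fixed thing that cannot move. Jug 82 x 118 mm in plan, 112 mm high, with sloping shoulders up to 138 mm and a handle loop on the +y side, 111 mm high, out to 89 mm. Origin on the table under the neck's axis (the middle of the jug), z up. Position and yaw vary.
- jug_mouth (a point): Centre of the mouth of the jug's neck, 170 mm above the table. The neck is 24 mm across, with two flange pieces 35 mm across for the cap's tabs.
- cap: Grey ribbed round push-and-turn cap, 44 mm across, 26 mm high, 25 g, at the start locked on the neck and hidden under the cup. Origin at the centre of its open underside, at the start 158 mm above the table (its top at 184 mm, 20 mm free below it); z up, x along the jug's x. Grip any diameter, firmly (45 N is safe). How it opens is told under seal.
- seal (a joint): Spring disc in the neck under the cap, in m down: 0 cap locked, 0.007 stop, -0.003 bare. It pushes the cap up: 8 N at 0, 15 N at 0.007. Pressed over 4 mm (best 5 to 6; the hand goes 2 to 3 mm further, as the arm and grip give) the cap turns; anticlockwise from above, free from 55 degrees on (the spring then lifts it 3 mm), stop at 135. Turn it 70 to 90, then lift.
- cup: White plastic dosing cup, 55 mm outside, 42 mm high, wall 2.5 mm, 35 g, standing mouth down over the jug's cap with 3 mm play all round. Origin at the centre of its open rim, which faces down: 145 mm above the table at the start, closed end 187 mm above it; z points up, to its closed end. It must be lifted at least 45 mm to clear the cap.
- coaster: Round cork coaster fixed on the table, 120 mm across and 8 mm thick; origin at the centre of its underside. Position varies, and it may be on the left or the right of the jug.
- mug: White mug, 80 mm across, 85 mm high, beyond the jug and coaster. To be left alone. Origin at the centre of its underside.
- soap: Green soap bottle, 60 mm across, 190 mm high, out on one side. To be left alone. Origin at the centre of its underside.
- bowl: Steel bowl, 130 mm across, 55 mm high, out on the other side. To be left alone. Origin at the centre of its underside.

How it is judged:
On the way, in this order (a step that is already met when the one before it is completed fails the run):
1. the dosing cup stands mouth down on the coaster, let go (horizontal distance between cup and coaster below 0.035 m and z of cup in the frame of coaster between 0.004 and 0.013 m and angle between cup's own z axis and vertical below 0.1 rad and contact force between cup and the fingers below 0.05 N and linear speed of cup below 0.03 m/s), for 0.2 s.
2. the cap is pressed down on the neck, not yet turned (z of cap in the frame of jug_mouth below -0.006 m and horizontal distance between cap and jug_mouth below 0.006 m and value of joint seal above 0.0035 m and angle between the x axis of cap and the x axis of jug, either way round below 0.35 rad), for 0.03 s.
3. the cap is twisted past its lock while still on the neck (z of cap in the frame of jug_mouth below -0.006 m and horizontal distance between cap and jug_mouth below 0.006 m and angle between the x axis of cap and the x axis of jug, either way round above 0.85 rad), for 0.05 s.
4. the cap is lifted off and held above the mouth (z of cap in the frame of jug_mouth between 0.025 and 0.1 m and horizontal distance between cap and jug_mouth below 0.025 m and angle between cap's own z axis and vertical below 0.25 rad and contact force between cap and the fingers above 1 N and contact force between cap and jug below 0.05 N), for 0.2 s.
At the end, for the whole second after the job is handed in: Cap still in the gripper, clear of the jug, underside 25 to 100 mm above the mouth, within 25 mm of its axis, level within 0.25 rad, still; cup mouth down on the coaster (centres within 35 mm), untouched, at rest; mug, soap, bowl moved under 30 mm (all of step 1 and all of step 4 and linear speed of cap below 0.03 m/s and contact force between cup and the arm below 0.05 N and distance of each of mug, soap, bowl from where it was at the start of the episode below 0.03 m); the arm keeps its last pose, push and grip.
It fails at once if the mug is knocked or moved (distance of mug from where it was at the start of the episode above 0.03 m or angle between mug's own z axis and vertical above 0.35 rad).
It fails at once if the soap is knocked or moved (distance of soap from where it was at the start of the episode above 0.03 m or angle between soap's own z axis and vertical above 0.35 rad).
It fails at once if the bowl is knocked or moved (distance of bowl from where it was at the start of the episode above 0.03 m or angle between bowl's own z axis and vertical above 0.35 rad).
It also fails if it takes over 61 s, if anything falls off the work surface, if the arm or the gripper's body presses on something with over 40 N, if the wrist force passes 120 N, or if a joint passes its speed limit or range.

## Working session

There is one attempt and no reset: what is moved stays moved. The work goes in short steps, each a Python script; the robot and the scene stay as the last script left them, time stands still between calls to the robot, and variables do not carry over. Pictures are saved under pics/ and viewed, at most 10 in all, crops included, and the job is handed in when it is done.

```bash
mkdir -p pics; ls; python3 - <<'E'
from cell import manip as m
import cv2,numpy as np
for n in ("scene","top"):
    c=m.camera(n); cv2.imwrite(f"pics/{n}0.png",c["img"][:,:,::-1]); np.savez(f"{n}0.npz",**c)
    print(n,c["camera_matrix"].round(1).tolist(),(-c["R"].T@c["t"]).round(3),c["R"].round(3).tolist())
print(m.get_eef_rot(),m.get_clock(),m.get_ft_force())
E
```

```text
pics
scene [[482.0, 0.0, 283.9], [0.0, 482.0, 202.1], [0.0, 0.0, 1.0]] [ 1.771 -0.023  0.892] [[0.022, 1.0, 0.001], [0.558, -0.012, -0.83], [-0.83, 0.019, -0.558]]
top [[441.2, 0.0, 274.2], [0.0, 441.2, 207.7], [0.0, 0.0, 1.0]] [0.53  0.003 1.545] [[-0.008, -1.0, -0.012], [-0.997, 0.009, -0.079], [0.079, 0.011, -0.997]]
[-8.80968962e-05  1.74972908e-01  9.84572953e-01 -7.57543780e-04] 0.1 [ 0.01755767 -0.27978993 -0.60407301]
```

View pics/top0.png

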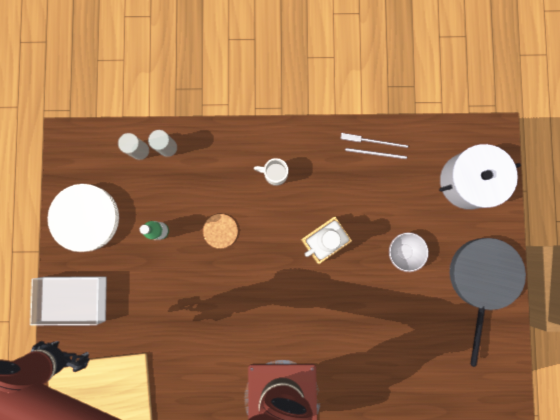

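View pics/scene0.png

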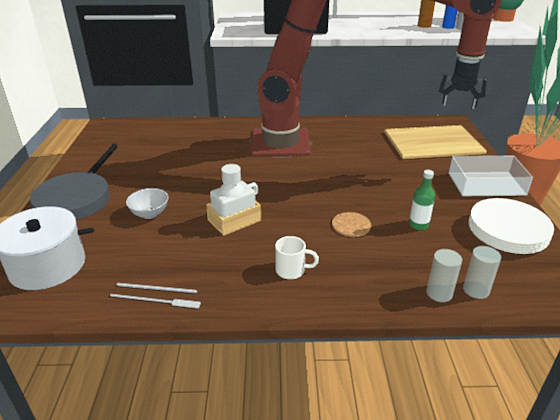

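```bash
cat > h.py <<'E'
from cell import manip as m
import cv2,numpy as np
def ray(c,uv,z):
    d=c["R"].T@np.linalg.solve(c["camera_matrix"],[*uv,1]); o=-c["R"].T@c["t"]
    return o+d*(z-o[2])/d[2]
def proj(c,X):
    p=c["camera_matrix"]@(c["R"]@np.asarray(X,float)+c["t"]); return p[:2]/p[2]
def quat(a):  # tool down, closing line (tool y) at angle a from world x
    b=(a+np.pi/2)/2; return np.array([0,np.cos(b),np.sin(b),0]) # y-axis -> direction 2b-90deg
def snap(n,f):
    c=m.camera(n); cv2.imwrite(f"pics/{f}.png",c["img"][:,:,::-1]); np.savez(f"{f}.npz",**c); return c
E
python3 - <<'E'
from h import *
c=dict(np.load("top0.npz")); s=dict(np.load("scene0.npz"))
for n,uv,z in [("cup",(331,240),.187),("coaster",(220.5,231),.008),("mug",(276,172),.085),("soapcap",(150,230),.19),("bowl",(408.5,252),.055)]: print(n,ray(c,uv,z).round(3))
print("scene cup",ray(s,(231,169),.187),"coaster",ray(s,(351.5,223.5),.008))
p=ray(c,(331,240),.187)
for a in np.radians(range(-90,180,15)):
    for z in (.18,.4):
        q=m.inverse_kinematics([p[0],p[1],z],quat(a)); print(round(np.degrees(a)),z,None if q is None else np.round(q,2))
E
```

```text
cup [ 0.536 -0.155  0.187]
coaster [0.571 0.208 0.008]
mug [0.764 0.012 0.085]
soapcap [0.571 0.401 0.19 ]
bowl [ 0.494 -0.429  0.055]
scene cup [ 0.5450273  -0.15060651  0.187     ] coaster [0.57809669 0.21195255 0.008     ]
-90 0.18 [-0.67  0.3   1.04  1.82 -0.28  1.18 -1.11]
-90 0.4 [-0.82  0.18  1.2   1.47 -0.17  1.61 -1.2 ]
-75 0.18 [-0.68  0.31  1.06  1.82 -0.29  1.19 -0.84]
-75 0.4 [-0.59  0.13  0.9   1.46 -0.1   1.6  -1.01]
-60 0.18 [-0.69  0.31  1.07  1.82 -0.29  1.19 -0.58]
-60 0.4 [-0.14  0.1   0.38  1.44 -0.04  1.6  -0.81]
-45 0.18 [-0.69  0.31  1.07  1.82 -0.29  1.19 -0.31]
-45 0.4 [-0.14  0.1   0.38  1.44 -0.04  1.6  -0.55]
-30 0.18 [-0.7   0.31  1.08  1.82 -0.3   1.19 -0.05]
-30 0.4 [-0.14  0.1   0.38  1.44 -0.04  1.6  -0.29]
-15 0.18 [-0.7   0.32  1.08  1.82 -0.3   1.19  0.22]
-15 0.4 [-0.14  0.1   0.38  1.44 -0.04  1.6  -0.02]
0 0.18 [-0.7   0.32  1.09  1.82 -0.3   1.19  0.48]
0 0.4 [-0.14  0.1   0.38  1.44 -0.04  1.6   0.24]
15 0.18 [-0.71  0.32  1.1   1.82 -0.31  1.19  0.75]
15 0.4 [-0.13  0.1   0.37  1.44 -0.04  1.6   0.5 ]
30 0.18 [-0.71  0.32  1.1   1.82 -0.31  
[... 221 characters left out ...]
0.4 [-0.11  0.1   0.35  1.44 -0.04  1.6   1.28]
75 0.18 [-0.67  0.3   1.04  1.82 -0.28  1.18  1.76]
75 0.4 [-0.1   0.1   0.34  1.44 -0.03  1.6   1.54]
90 0.18 [-0.68  0.3   1.05  1.82 -0.28  1.19  2.03]
90 0.4 [-0.1   0.1   0.33  1.44 -0.03  1.6   1.8 ]
105 0.18 [-0.69  0.31  1.07  1.82 -0.29  1.19  2.3 ]
105 0.4 [-0.09  0.1   0.32  1.44 -0.03  1.6   2.06]
120 0.18 [-0.72  0.33  1.11  1.82 -0.32  1.19  2.59]
120 0.4 [-0.84  0.19  1.24  1.47 -0.18  1.61  2.48]
135 0.18 [ 0.97  0.32 -0.91  1.74  0.27  1.21  2.35]
135 0.4 [ 1.11  0.25 -1.11  1.38  0.23  1.64  2.39]
150 0.18 [ 1.1   0.38 -1.09  1.74  0.36  1.24  2.54]
150 0.4 [ 1.18  0.3  -1.24  1.38  0.29  1.66  2.6 ]
165 0.18 None
165 0.4 None
```

```bash
python3 - <<'E'
from h import *
x,y,z=m.get_eef_pos(); m.move_straight([x,y,.36],speed=.25)
m.reach([.54,-.152,.40],quat(np.radians(-40)))
print(m.get_clock(),m.get_eef_pos(),m.get_qpos())
c=snap("wrist","w1"); print(-c["R"].T@c["t"],c["R"].round(2).tolist(),proj(c,[.54,-.152,.187]))
E
```

```text
3.6083 [ 0.54038235 -0.15092477  0.39983576] [-0.4638476   0.12242781  0.74451915  1.44751257 -0.08288916  1.60398976
 -0.42198609]
[ 0.59197669 -0.09035921  0.52947449] [[0.77, -0.64, -0.0], [-0.61, -0.73, 0.31], [-0.2, -0.24, -0.95]] [282.89374252 172.95285999]
```

View pics/w1.png

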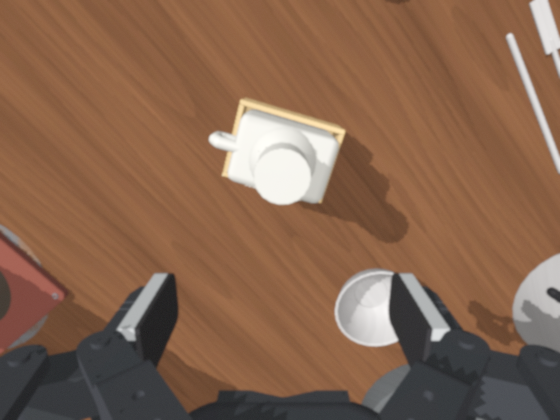

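```bash
python3 - <<'E'
from h import *
c=dict(np.load("w1.npz")); K=c["camera_matrix"]; print(K[0,0])
p=ray(c,(282.5,176),.187); print("cup",p)
A,B,C=[ray(c,u,.06) for u in [(242,100),(344,130),(224,177)]]
print("long",np.linalg.norm(A-B),"short",np.linalg.norm(A-C)); d=A-B
yaw=np.degrees(np.arctan2(d[1],d[0]))-90; e=A-C; print(yaw,np.degrees(np.arctan2(e[1],e[0])),"centre",(B+C)/2)
g=cv2.resize(c["img"][80:230,190:370],None,fx=4,fy=4,interpolation=cv2.INTER_CUBIC)
t=np.linspace(0,2*np.pi,60)
def dr(P,col):
    P=np.array([(proj(c,q)-[190,80]+.5)*4 for q in P]).astype(np.int32); cv2.polylines(g,[P],True,col,1)
dr([p+[.0275*np.cos(a),.0275*np.sin(a),0] for a in t],(255,0,0))
dr([p+[.0275*np.cos(a),.0275*np.sin(a),-.042] for a in t],(0,0,255))
r=np.radians(yaw);R=np.array([[np.cos(r),-np.sin(r)],[np.sin(r),np.cos(r)]])
dr([[*(p[:2]+R@v),.06] for v in np.array([[.05,.068],[-.05,.068],[-.05,-.068],[.05,-.068]])],(0,180,0))
cv2.imwrite("pics/w1f.png",g[:,:,::-1])
E
```

```text
367.36004448692745
cup [ 0.53779493 -0.15404626  0.187     ]
long 0.1324845248927927 short 0.10101181589218194
34.099609496316006 34.54945066596384 centre [ 0.53667854 -0.15560395  0.06      ]
```

View pics/w1f.png

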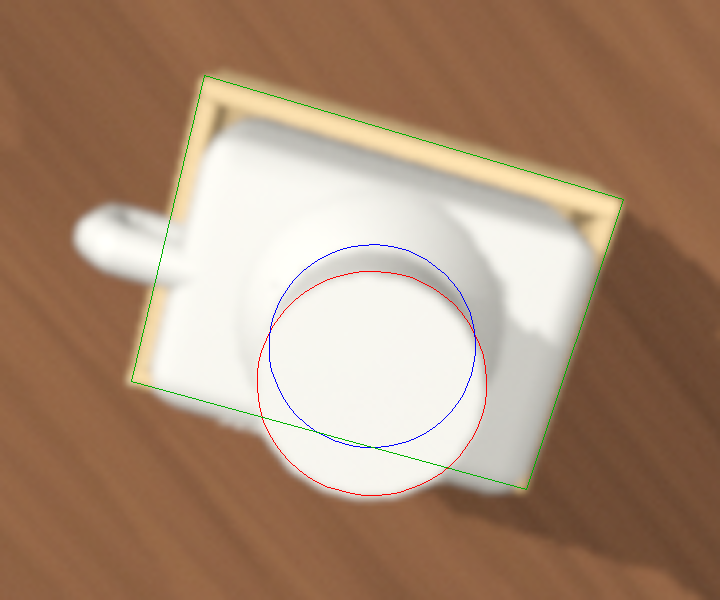

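```bash
python3 - <<'E'
from h import *
J=np.array([.5373,-.1546]); q=quat(np.radians(-40))
m.reach([*J,.26],q)
m.move_straight([*J,.168],speed=.08)
m.gripper_to(.03,30); print(m.get_gripper_width(),m.get_gripper_force(),m.get_eef_pos(),m.get_ft_force(),m.get_clock())
m.move_straight([*J,.235],speed=.06)
m.move_straight([*J,.27],speed=.1)
print(m.get_gripper_width(),m.get_gripper_force(),m.get_ft_force(),m.get_clock())
snap("wrist","w2"); 
E
```

```text
0.05357192924484971 30.807299707084894 [ 0.53749412 -0.15461747  0.16846403] [-0.61156943  0.23939239  4.69084056] 5.9667
0.05330734164182858 31.57024847343564 [ 0.54291059 -0.09512546  0.0902691 ] 7.7333
```

View pics/w2.png

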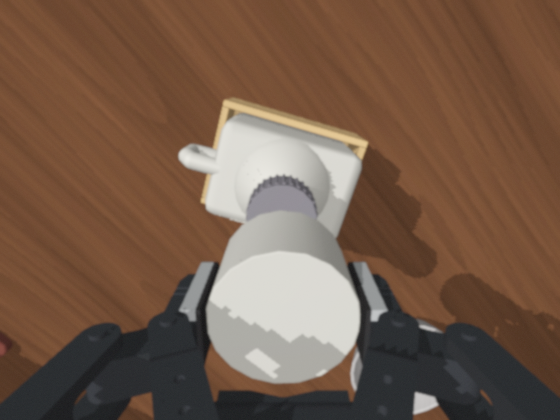

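The picture shows the cup held level at (283,310), clear of the grey cap at (283,195). Next I'll place it on the coaster.

```bash
python3 - <<'E'
from h import *
C=np.array([.574,.210]); q=quat(np.radians(-40))
m.reach([*C,.27],q)
m.move_straight([*C,.10],speed=.2); m.move_straight([*C,.036],speed=.06); m.sleep(.15)
f0=m.get_ft_force()[2]; z=.036
while z>.027:
    z-=.001; m.move_straight([*C,z],speed=.03)
    f=m.get_ft_force()[2]-f0
    if f>3: break
print(z,f,m.get_eef_pos(),m.get_clock())
m.gripper_to(.085,30); m.sleep(.1)
m.move_straight([*C,.09],speed=.08); m.move_straight([*C,.28],speed=.25)
print(m.get_clock()); c=snap("wrist","w3"); print(proj(c,[*C,.008]),proj(c,[*C,.05]))
E
```

```text
0.030999999999999993 6.1042514100853085 [0.57416168 0.21004063 0.03142924] 12.775
15.1
[283.12116182 159.04731403] [283.08614282 167.34075184]
```

View pics/w3.png

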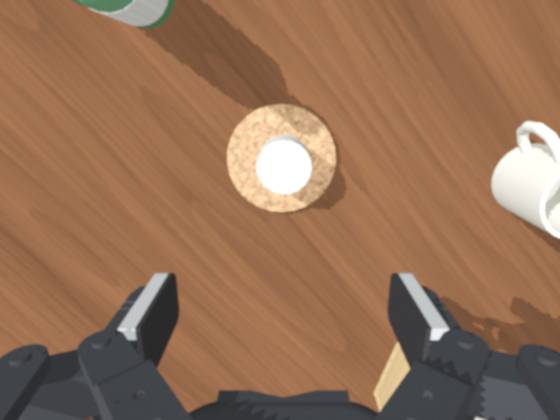

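The cup stands centred on the coaster: cup top at (284,166), coaster at (282,158). Next I'll look at the cap.

```bash
python3 - <<'E'
from h import *
J=np.array([.5373,-.1546]); m.reach([*J,.27],quat(np.radians(-40)))
c=snap("wrist","w4"); print(m.get_eef_pos(),m.get_qpos().round(2),m.get_clock())
t=np.linspace(0,2*np.pi,60); u=proj(c,[*J,.184]); o=(u-[60,60]).astype(int); print(u)
g=cv2.resize(c["img"][o[1]:o[1]+120,o[0]:o[0]+120],None,fx=5,fy=5,interpolation=cv2.INTER_CUBIC)
for z,col in((.184,(255,0,0)),(.158,(0,0,255))):
    P=np.array([(proj(c,[J[0]+.022*np.cos(a),J[1]+.022*np.sin(a),z])-o+.5)*5 for a in t]).astype(np.int32); cv2.polylines(g,[P],True,col,1)
cv2.imwrite("pics/w4f.png",g[:,:,::-1])
E
```

```text
[ 0.53802785 -0.15279925  0.26983211] [-0.6   0.17  0.91  1.69 -0.14  1.35 -0.36] 16.575
[283.04203487 220.63061784]
```

View pics/w4f.png

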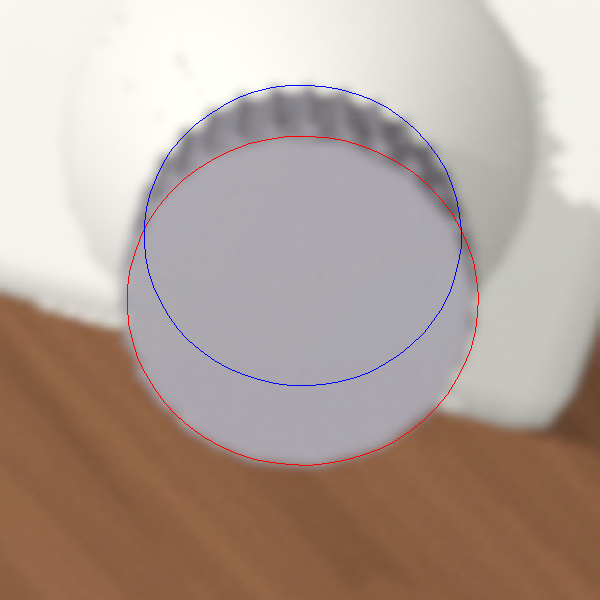

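The model circles match the cap outline. Now I'll grip and press.

```bash
python3 - <<'E'
from h import *
J=np.array([.5373,-.1546]); q=quat(np.radians(-40))
m.move_straight([*J,.168],speed=.1); m.sleep(.1)
f0=m.get_ft_force()
m.gripper_to(.02,45); print(m.get_gripper_width(),m.get_gripper_force(),m.get_eef_pos(),f0,m.get_ft_force(),m.get_clock())
for d in (2,4,5,6,7,8):
    m.move_straight([*J,.168-d/1000],speed=.02); m.sleep(.08)
    print(d,(m.get_ft_force()-f0).round(2),m.get_eef_pos().round(4),m.get_gripper_width().round(4))
    if m.get_ft_force()[2]-f0[2]>14: break
print(m.get_clock())
E
```

```text
0.042624674097461644 44.91279885638505 [ 0.53732657 -0.15451482  0.16836957] [-0.25220757  0.34761653 -0.26999014] [-1.98871628  1.27023486  5.61202577] 18.3Traceback (most recent call last):
  File "<stdin>", line 8, in <module>
AttributeError: 'float' object has no attribute 'round'
```

```bash
python3 - <<'E'
from h import *
J=np.array([.5373,-.1546])
f0=np.array([-.25,.35,-.27])
for d in (2,3,4,5,6,7,8):
    m.move_straight([*J,.168-d/1000],speed=.02); m.sleep(.08); f=m.get_ft_force()-f0
    print(d,f.round(2),m.get_eef_pos().round(4))
    if f[2]>13.7: break
print(m.get_gripper_width(),m.get_clock())
E
```

```text
2 [-3.07  0.94  9.82] [ 0.5374 -0.1546  0.1667]
3 [-4.55  0.93 10.18] [ 0.5374 -0.1545  0.1657]
4 [-4.4   1.86 12.14] [ 0.5374 -0.1545  0.1648]
5 [-3.33  1.93 13.06] [ 0.5374 -0.1545  0.1639]
6 [-4.73  2.87 13.01] [ 0.5374 -0.1546  0.163 ]
7 [-5.77  2.56 13.52] [ 0.5374 -0.1546  0.162 ]
8 [-7.1   2.65 15.85] [ 0.5374 -0.1546  0.1612]
0.04249575121070711 20.9667
```

```bash
python3 - <<'E'
from h import *
J=np.array([.5373,-.1546])
f0=np.array([-.25,.35,-.27])
for d in range(10,81,10):
    m.move_straight([*J,.160],speed=.03,rot=quat(np.radians(-40+d))); m.sleep(.03)
    print(d,(m.get_ft_force()-f0).round(1),m.get_ft_torque().round(2),m.get_eef_pos().round(4),round(m.get_gripper_width(),4),round(m.get_clock(),2))
snap("wrist","w5")
E
```

```text
10 [-3.1  1.3 14.8] [0.41 0.72 0.06] [ 0.5382 -0.1548  0.1615] 0.0422 21.32
20 [-3.2  1.7 13.7] [0.38 0.72 0.08] [ 0.5382 -0.1548  0.1615] 0.0425 21.68
30 [-2.3  0.6 14. ] [0.35 0.59 0.08] [ 0.5384 -0.1547  0.1616] 0.0422 22.04
40 [-3.   1.6 14.6] [0.47 0.71 0.03] [ 0.5383 -0.1546  0.1615] 0.0423 22.4
50 [-2.5  1.6 14.1] [ 0.46  0.65 -0.01] [ 0.5383 -0.1546  0.1615] 0.0424 22.76
60 [-3.1  1.5 13.3] [0.32 0.65 0.05] [ 0.5384 -0.1547  0.1616] 0.0426 23.12
70 [-1.4  1.4 14.2] [0.32 0.59 0.08] [ 0.5385 -0.1546  0.1617] 0.0422 23.48
80 [-2.4  1.8 13.5] [0.39 0.59 0.03] [ 0.5384 -0.1546  0.1617] 0.0425 23.83
```

View pics/w5.png

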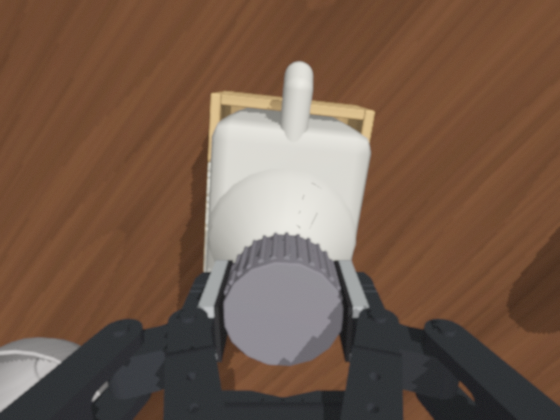

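The torque about z stayed near zero, so the cap turned freely with the jaws. Now I'll lift gently and watch the force.

```bash
python3 - <<'E'
from h import *
J=np.array([.5373,-.1546]); f0=np.array([-.25,.35,-.27])
ok=True
for d in (2,4,6,8,10,12,15,20):
    m.move_straight([*J,.160+d/1000],speed=.03); f=m.get_ft_force()-f0
    print(d,f.round(1),round(m.get_gripper_width(),4))
    if f[2]<-8: ok=False; break
if ok:
    m.move_straight([*J,.233],speed=.06); m.sleep(.5)
    print(m.get_eef_pos(),m.get_ft_force()-f0,m.get_gripper_force(),m.get_gripper_width(),m.get_clock())
    snap("wrist","w6"); s=snap("scene","s6"); print(proj(s,[*J,.2]))
    a=cv2.resize(cv2.imread("pics/s6.png")[120:250,180:400],None,fx=2,fy=2); b=cv2.imread("pics/w6.png")
    a=cv2.copyMakeBorder(a,0,320-260,0,0,cv2.BORDER_CONSTANT); b=cv2.resize(b,(352,264)); b=cv2.copyMakeBorder(b,0,56,0,0,cv2.BORDER_CONSTANT)
    cv2.imwrite("pics/f.png",np.hstack([a,b]))
E
```

```text
2 [-2.2  0.8 13.5] 0.0426
4 [-1.7  1.5 12.5] 0.0427
6 [ 0.   1.3 10.9] 0.0422
8 [0.1 1.  7.1] 0.0423
10 [1.7 0.3 6.8] 0.0426
12 [ 0.1 -0.6 -0.3] 0.0426
15 [ 0.4  0.  -0.2] 0.0427
20 [-0.4 -0.3  0.4] 0.042
[ 0.53728068 -0.1546041   0.23296739] [0.40781219 0.02678096 0.10018389] 45.55266018665861 0.04246148587615976 27.4833
[229.54218426 163.82253113]
```

View pics/f.png

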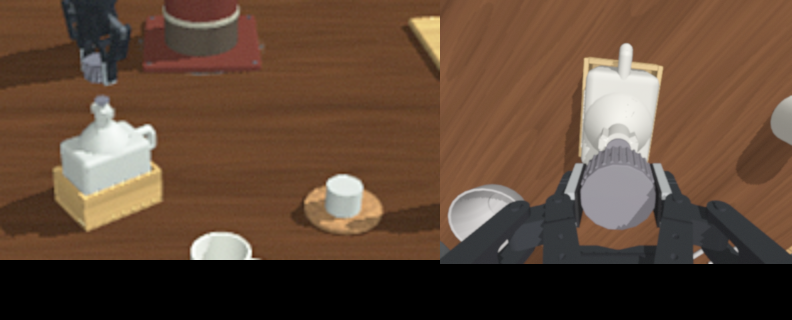

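The cap is off and held level at (95,68) in the left crop, with the bare neck below it at (102,103). The cup is still on the coaster at (343,195).

```bash
python3 -c "
from cell import manip as m
print(m.job_done())"
```

```text
the job is handed in; nothing more can be done
None
```

The job is handed in, with no verdict returned: the cup stands mouth down on the coaster, and the cap is off and held about 5 cm above the jug's mouth; the mug, soap and bowl were not touched.

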